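# Set the lamp post tube to its mark in the slanting bench clamp

### The job

Take the thicker tube, the one with the dark ring mark, out of the wooden storage block and slide its lower end into the slanting clamp until the ring mark is level with the mouth of the bore, no deeper. Then swing the clamp's lever fully home so the tube is locked at the mark. Leave the thinner tube in its hole and do not disturb the wax tin, the chisel or the loose offcut.

Things in the scene. Friction and masses are not known exactly. Their poses are not given: they have to be found in the camera images.
- tube_mid (a point): Centre (half-way up, on the axis) of the bare aluminium tube, 24 mm outside diameter, 130 mm long, 110 g, open ends, its lower edge chamfered by about 3 mm. It starts upright in one of the two holes of the storage block, 30 mm deep in it, so 100 mm stand out above the block. Its z axis runs along the tube towards the upper end.
- tube_mark (a point): The point on the tube's axis at the middle of the dark ring mark (3 mm wide), 50 mm above the tube's lower end, 80 mm below its upper end. Axes as tube_mid.
- thin_mid (a point): Centre of the other tube: thinner, 20 mm diameter, 110 mm long, no mark; it stands upright in the other hole, 80 mm out of the block, 70 mm from the first tube. Stays where it is.
- rack: Fixed wooden storage block, 62 x 140 x 40 mm, origin under its centre; the two 26 mm holes lie 35 mm either side of the centre along its y axis.
- mouth (a point): Centre of the bore's mouth, in the top face of the grey clamp block, 97 mm above the bench. z axis: out of the bore along its axis, leaning 30 degrees from vertical, towards the robot's side; y axis is level. Bore 25.5 mm wide, 60 mm long, mouth chamfered 2 mm, open below, no stop at the mark (only 43 mm too deep would a tube meet the base).
- lever (a joint): Clamp lever angle, rad: 0 to 0.15 open at the start, 1.75 at its stop, fully home. Growing = counter-clockwise seen looking down into the bore, about an axle parallel to the bore through x = 0, y = 22.75 mm of the mouth's frame. It stays where it is left; about 2 to 8 N at the knob moves it, most near the end, where its cam presses the tube.
- lever_knob (a point): Centre line of the lever's knob, a dark round pin 14 mm thick, parallel to the bore, 62 mm from the axle. The pin reaches from 26 mm below to 24 mm above the mouth's plane; this point is 10 mm above that plane. Open, the lever points to the mouth's +y side; home, to its -x side.
- wax_c (a point): Centre of the open round wax tin, 61 mm across, 18 mm high; a bystander.
- chisel_c (a point): A point in the middle of a chisel lying on the bench, 70 x 186 x 26 mm; a bystander.
- offcut_c (a point): Centre of a small pine offcut lying on the bench, 75 x 51 x 18 mm; a bystander.
- stand: Fixed dark steel stand (base 120 x 90 x 12 mm, origin under its centre) that carries the slanting grey clamp block, 40 x 40 x 60 mm. A sprung ball in the bore, on the mouth's -y side 26 mm below the mouth, brakes the tube (roughly 5 to 15 N along the bore) and holds it where it is left.
Things that resemble listed ones, but are neither listed nor needed, are in the scene too. What is shaped like the part that bears tube_mid but purple or turquoise is not meant.

How it is judged:
On the way, in this order (a step that is already met when the one before it is completed fails the run):
1. the tube is in the bore with its ring mark level with the mouth (within 5 mm), the lever still open (z of tube_mark in the frame of mouth between -0.005 and 0.005 m and distance between tube_mark and mouth below 0.007 m and angle between the z axis of tube_mark and the z axis of mouth, either way round below 0.08 rad and value of joint lever below 0.8 rad), for 0.2 s.
2. the lever is swung home (value of joint lever above 1.5 rad), for 0.2 s.
At the end, for the whole second after the job is handed in: The tube stands in the clamp's bore, in line with it (within 4.5 degrees), its ring mark within 5 mm of the plane of the mouth, at rest, and the lever is home (over 1.5 rad of its 1.75) (z of tube_mark in the frame of mouth between -0.005 and 0.005 m and distance between tube_mark and mouth below 0.007 m and angle between the z axis of tube_mark and the z axis of mouth, either way round below 0.08 rad and value of joint lever above 1.5 rad and linear speed of tube below 0.02 m/s); the robot touches nothing.
It fails at once if the thinner tube is moved by more than 30 mm (distance of thin_mid from where it was at the start of the episode above 0.03 m).
It fails at once if the wax tin is moved by more than 30 mm (distance of wax_c from where it was at the start of the episode above 0.03 m).
It fails at once if the chisel is moved by more than 30 mm (distance of chisel_c from where it was at the start of the episode above 0.03 m).
It fails at once if the loose offcut is moved by more than 30 mm (distance of offcut_c from where it was at the start of the episode above 0.03 m).
It also fails if it takes over 61 s, if anything falls off the work surface, if the arm or the gripper's body presses on something with over 40 N, if the wrist force passes 120 N, or if a joint passes its speed limit or range.

### The arm

A 6-joint arm with a two-finger parallel gripper is mounted at the origin on a cart in front of the work surface, level with it; the furniture and walls round the work are solid. World frame = base frame: x ahead of the robot, y to its left, z up, the work surface at z = 0. Lengths are in m, angles in rad, forces in N, time in s.
With the tool pointing down it reaches from about 0.325 to 0.9 m from the base axis. Payload 6.1 kg.
Tool frame: the origin (TCP) lies midway between the tips of the shut fingers; the grasp point (between the pads) lies 19 mm behind it; x points along the fingers, y is the direction in which the jaws open and shut, and the axes are right-handed (so a half turn about x gives the same grasp; the last joint's range is limited). The gripper opens to 85 mm and grips with 20 to 120 N. Pads are 22 mm wide; open, the fingers measure 114 mm over their backs; the gripper's body (76 mm by 85 mm) begins 54 mm behind the grasp point. The pads swing forward as they close: fully open they stand 13 mm farther back than shut.
Start: joints at [1.129, 0.22, 1.526, -0, 1.395, -0.126], TCP at [0.194, 0.594, 0.198] pointing down, gripper open.
Joint ranges: [-2.98, 2.98], [-0.91, 2.08], [0.09, 2.57], [-1.24, 4.39], [0.2, 2.65], [-2.68, 2.68]. Speed limits (rad/s): [2.57, 2.57, 3.01, 3.14, 3.14, 3.14].

### API

Orientations are given as [roll, pitch, yaw] about the fixed x, y, z axes, in that order (R = Rz(yaw) Ry(pitch) Rx(roll)).
In Python, from plant import movep, move_l, set_joints, gripper_to, hold, inverse_kinematics, observe, get_image, get_calibration, Unreachable, job_done gives the robot as it stands. Calls block until the motion is done:
- movep(position, orientation): joint-space move of the TCP to a pose.
- move_l(position, feed=0.15, rotation=None, max_force=None): straight line of the TCP; rotation=None keeps the orientation; feed is the mean speed in m/s. With max_force (N) it stops when the force on the tool has changed by that much, and returns True; else False.
- set_joints(angles): joint-space move.
- gripper_to(opening, f_grip=None): finger opening in m; f_grip is the grip in N (None keeps the last); returns when the fingers have stopped.
- hold(seconds).
- inverse_kinematics(position, orientation): joint angles nearest the present ones, or None.
- observe(): the state.
- get_image(name): name is "scene" or "top"; returns (picture, depth): 480x640x3 uint8, red, green, blue; 480x640 float32, m along the optical axis (not along the pixel's ray), 0 where there is no reading.
- get_calibration(name): a dict with "intrinsics" (3x3 intrinsics, pixels), "world_from_camera" (4x4, takes a point from camera to world coordinates). Camera axes: x right, y down, z forward; pixel columns grow to the right and rows downward; lengths in m; the calibration is good to about 2 mm. A picture is of the moment at which its call begins. get_calibration takes no time and is no camera call.
A pose or a line that the arm cannot do raises Unreachable and nothing moves.
- job_done(): hands the job in, once; it reports no verdict.
The state is a dict: "time_s": time; "q": joint angles; "joint_velocities": joint speeds; "joint_torque": joint torques, N m; "eef_pos": TCP position; "tcp_rot": TCP orientation; "ft_force": force on the tool from outside, world axes, zero at the start; "torque": the same for the moment, N m; "opening": finger opening in m.
Only numpy, scipy, OpenCV 4.12 (cv2) and the standard library are available. Lean on these libraries where they do the work, as an engineer would, in place of code of your own. Each camera call takes 0.05 s, during which the arm holds its last target.

## Working session

There is one attempt and no reset: what is moved stays moved. The work goes in short steps, each a Python script; the robot and the scene stay as the last script left them, time stands still between calls to the robot, and variables do not carry over. Pictures are saved under pics/ and viewed, and the job is handed in when it is done.

```bash
mkdir -p pics; ls; python3 - <<'E'
from plant import *
import cv2,numpy as np
for n in("scene","top"):
    im,d=get_image(n); cv2.imwrite(f"pics/{n}0.png",im[:,:,::-1]); np.save(f"{n}_d.npy",d); np.save(f"{n}_i.npy",im)
    c=get_calibration(n); print(n,np.round(c["intrinsics"],1).tolist(),np.round(c["world_from_camera"],4).tolist())
print(observe())
E
```

```text
pics
scene [[459.8, 0.0, 322.7], [0.0, 459.8, 243.2], [0.0, 0.0, 1.0]] [[0.7744, -0.2968, 0.5587, -0.054], [-0.6326, -0.3527, 0.6895, -0.6859], [-0.0076, -0.8874, -0.4609, 0.5749], [0.0, 0.0, 0.0, 1.0]]
top [[571.9, 0.0, 317.7], [0.0, 571.9, 235.5], [0.0, 0.0, 1.0]] [[-0.0213, -0.9806, 0.1947, 0.3079], [-0.9998, 0.022, 0.0014, 0.0158], [-0.0057, -0.1946, -0.9809, 1.2432], [0.0, 0.0, 0.0, 1.0]]
{'time_s': 0.1, 'q': array([ 1.12886139e+00,  2.21131719e-01,  1.52752872e+00, -1.88880390e-05,
        1.39472871e+00, -1.26088738e-01]), 'joint_velocities': array([-0.00151008, -0.00038139, -0.00071037,  0.00115834, -0.00120945,
       -0.00130737]), 'joint_torque': array([ 7.92585956e-05, -4.98238850e+01, -3.90548050e+01, -2.58936552e-04,
        5.68261647e-03, -1.46474235e-05]), 'eef_pos': array([0.19387116, 0.59351102, 0.19700139]), 'tcp_rot': array([-1.68653748,  1.56899973, -2.00238036]), 'ft_force': array([-0.96743693,  0.07971336,  0.68458274]), 'torque': array([ 0.05104661,  0.00283312, -0.00239123]), 'opening': 0.08537723138767152}
```

View pics/scene0.png

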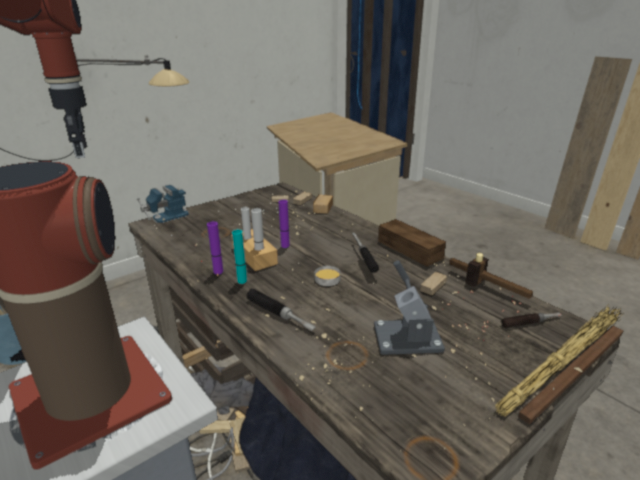

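View pics/top0.png

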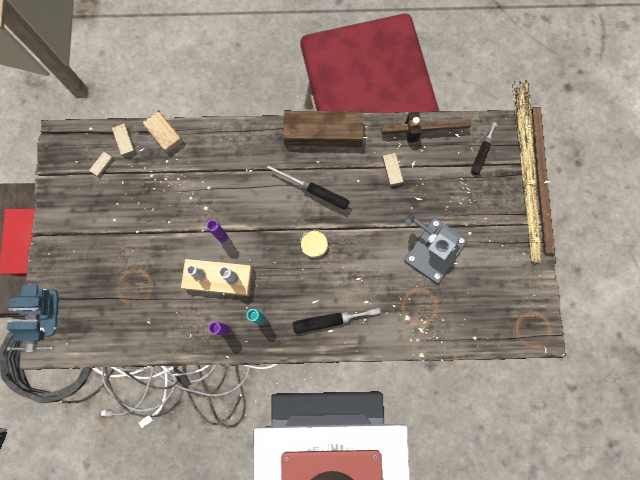

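The scene view shows two metal tubes in the block (around 245–258, 225), with purple and turquoise decoys beside it. The clamp is at about (410,325). In the top view the tubes are at (195,271) and (228,274), the clamp at (440,246) and the knob at about (410,220). I'll zoom in.

```bash
python3 - <<'E'
import cv2,numpy as np
t=np.load("top_i.npy")[:,:,::-1]; s=np.load("scene_i.npy")[:,:,::-1]
z=lambda a,x,y,w,h:cv2.resize(a[y:y+h,x:x+w],(400,300),interpolation=cv2.INTER_CUBIC)
g=np.vstack([np.hstack([z(t,175,240,80,60),z(t,395,208,80,60)]),np.hstack([z(s,200,195,100,75),z(s,365,255,100,75+25)])])
cv2.imwrite("pics/zoom.png",g)
E
```

```text
(no output)
```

View pics/zoom.png

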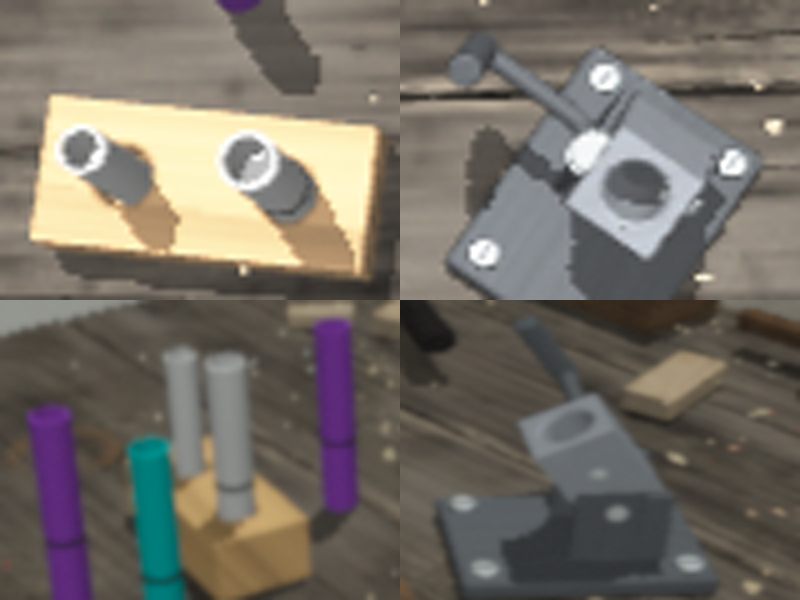

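```bash
cat > h.py <<'E'
import numpy as np,cv2
from plant import get_calibration
C={n:get_calibration(n) for n in("scene","top")}
def ray(n,u,v):
    K=C[n]["intrinsics"];T=C[n]["world_from_camera"]
    d=T[:3,:3]@np.linalg.solve(K,np.array([u,v,1.]));return T[:3,3],d
def atz(n,u,v,z):
    o,d=ray(n,u,v);return o+d*(z-o[2])/d[2]
def cloud(n,D):
    K=C[n]["intrinsics"];T=C[n]["world_from_camera"]
    v,u=np.mgrid[:480,:640];P=np.stack([(u-K[0,2])/K[0,0]*D,(v-K[1,2])/K[1,1]*D,D],-1)
    return P@T[:3,:3].T+T[:3,3]
def proj(n,p):
    K=C[n]["intrinsics"];T=C[n]["world_from_camera"]
    q=(np.asarray(p)-T[:3,3])@T[:3,:3];q=q@K.T;return q[...,:2]/q[...,2:]
E
python3 - <<'E'
from h import *
np.set_printoptions(precision=4,suppress=True)
zt=lambda x,y:(175+x/5-.4,240+y/5-.4); zc=lambda x,y:(395+(x-400)/5-.4,208+y/5-.4)
print("thick",atz("top",*zt(248,161),.14),"thin",atz("top",*zt(82,151),.12))
for c in[(52,95),(378,128),(360,275),(32,240)]:print("rackcorner",atz("top",*zt(*c),.04))
print("mouth",atz("top",*zc(636,189),.097))
for c in[(604,76),(733,163),(484,252)]:print("screw",atz("top",*zc(*c),.014))
for c in[(600,45),(762,165),(447,262)]:print("base",atz("top",*zc(*c),.012))
for c in[(630,127),(706,180),(648,260),(568,205)]:print("face",zc(*c))
for n in("top","scene"):
    D=np.load(n+"_d.npy");X=cloud(n,D)
    if n=="top":
        print(X[235:257:3,432:454:3,2])
        m=np.zeros((480,640),np.uint8);cv2.fillPoly(m,[np.int32([[442,236],[453,244],[444,257],[432,249]])],1)
        m[cv2.circle(np.zeros((480,640),np.uint8),(442,246),8,1,-1)>0]=0
        P=X[m>0];c=P.mean(0);n_=np.linalg.svd(P-c)[2][2];print(len(P),c,n_*np.sign(n_[2]),(P-c)@n_.round(3))
    print(X[::120,::160,2])
E
```

```text
thick [0.4591 0.2007 0.14  ] thin [0.4673 0.27   0.12  ]
rackcorner [0.503  0.3014 0.04  ]
rackcorner [0.4858 0.1624 0.04  ]
rackcorner [0.4235 0.1698 0.04  ]
rackcorner [0.4413 0.3084 0.04  ]
mouth [ 0.5093 -0.2343  0.097 ]
screw [ 0.5747 -0.2416  0.014 ]
screw [ 0.5345 -0.2955  0.014 ]
screw [ 0.4976 -0.1847  0.014 ]
base [ 0.5891 -0.2411  0.012 ]
base [ 0.5337 -0.3086  0.012 ]
base [ 0.4939 -0.1688  0.012 ]
face (440.6, 233.0)
face (455.8, 243.6)
face (444.20000000000005, 259.6)
face (428.20000000000005, 248.6)
[[0.0851 0.0892 0.1057 0.1051 0.0986 0.0837 0.0749 0.0585]
 [0.0827 0.1009 0.1022 0.1    0.1022 0.1014 0.0897 0.077 ]
 [0.0801 0.0979 0.045  0.0106 0.0082 0.1034 0.1074 0.0996]
 [0.0908 0.0949 0.0542 0.0128 0.0115 0.0168 0.1038 0.1043]
 [0.0887 0.091  0.063  0.0578 0.0548 0.0761 0.1024 0.1005]
 [0.0914 0.0896 0.0814 0.0738 0.0778 0.0965 0.0955 0.0487]
 [0.0126 0.0872 0.0856 0.0909 0.0938 0.0923 0.0136 0.0095]
 [0.0125 0.0135 0.0052 0.0871 0.0858 0.012  0.0083 0.0159]]
63 [ 0.5022 -0.2344  0.1149] [-0.644  -0.7628  0.0585] [ 0.0169  0.0172  0.0157  0.014   0.0124  0.0176  0.016   0.0128  0.0113
  0.0097  0.0069  0.0025 -0.0003 -0.0015 -0.0031 -0.0043 -0.0059 -0.0074
 -0.0055 -0.0071 -0.0086 -0.0102 -0.0067 -0.0083 -0.0099 -0.0095 -0.0111
  0.0162 -0.0092 -0.0108  0.0164  0.0149 -0.0104  0.0168  0.0152  0.0137
 -0.0117  0.014   0.0125  0.0108 -0.0113  0.0096  0.0068  0.0024 -0.0103
 -0.0119 -0.0004 -0.002  -0.0036 -0.0068 -0.0083 -0.0099 -0.0115 -0.0048
 -0.0064 -0.0008 -0.0096 -0.0111 -0.0077 -0.0092 -0.0108 -0.0124 -0.012 ]
[[-0.0382 -0.7427 -0.7409 -0.745 ]
 [-0.7466  0.0237  0.053  -0.0008]
 [-0.3403  0.0013  0.0115  0.0017]
 [-0.6641 -0.0037  0.0024 -0.7375]]
[[ 0.5854  0.599   0.5981  0.5931]
 [ 0.1512  0.0501 -0.0391 -0.1811]
 [ 0.3219  0.0003 -0.0025 -0.7401]
 [-0.7081  0.0015 -0.0003 -0.0022]]
```

```bash
cat >> h.py <<'E'
def Rm(yaw,t=np.pi/6):
    h=np.array([np.cos(yaw),np.sin(yaw),0]);y=np.array([-np.sin(yaw),np.cos(yaw),0]);u=np.array([0,0,1.])
    return np.stack([np.cos(t)*h+np.sin(t)*u,y,-np.sin(t)*h+np.cos(t)*u],1)
E
python3 - <<'E'
from h import *
from scipy.optimize import least_squares
np.set_printoptions(precision=4,suppress=True)
zc=lambda x,y:(395+(x-400)/5-.4,208+y/5-.4)
F=np.array([zc(*c) for c in[(630,127),(706,180),(648,260),(568,205)]])
# up-left..: +x = up-right, +y=up-left
Fm=np.array([[20,20,0],[20,-20,0],[-20,-20,0],[-20,20,0]])/1e3
m=np.array(zc(636,189))
def res(p): 
    R=Rm(p[2]);o=np.array([p[0],p[1],.097])
    return np.r_[(proj("top",o+Fm@R.T)-F).ravel(),(proj("top",o)-m)]
s=least_squares(res,[.509,-.234,-.65]);print(s.x,s.fun)
for n,w in(("top",(395,208,80,60)),("scene",(365,265,100,75))):
    a=np.load(n+"_i.npy")[:,:,::-1];x,y,W,H=w;k=800//W
    z=cv2.resize(a[y:y+H,x:x+W],(W*k,H*k),interpolation=cv2.INTER_CUBIC)
    R=Rm(s.x[2]);o=np.array([*s.x[:2],.097])
    P=lambda q:np.int32(((proj(n,o+np.array(q)@R.T)-[x,y]+.5)*k)*16)
    th=np.linspace(0,6.28,60)
    cv2.polylines(z,[P(Fm)],True,(0,255,0),1,shift=4)
    cv2.polylines(z,[P(np.c_[np.cos(th),np.sin(th),0*th]*.01275)],True,(0,0,255),1,shift=4)
    for a,c in((0.,(255,0,0)),(0.15,(0,255,255)),(1.75,(255,0,255))):
        ax=np.array([0,.02275,0]);kp=ax+.062*np.array([-np.sin(a),np.cos(a),0])
        for zz in(-.026,.024):
            cv2.polylines(z,[P(kp+np.c_[.007*np.cos(th),.007*np.sin(th),0*th+zz])],True,c,1,shift=4)
    cv2.imwrite(f"pics/fit_{n}.png",z)
E
```

```text
[ 0.5079 -0.2348 -0.6537] [-0.9501 -0.3432  0.3555  0.5276  0.2875 -0.2343  0.0308 -0.6274  0.2786
  0.6659]
```

View pics/fit_top.png

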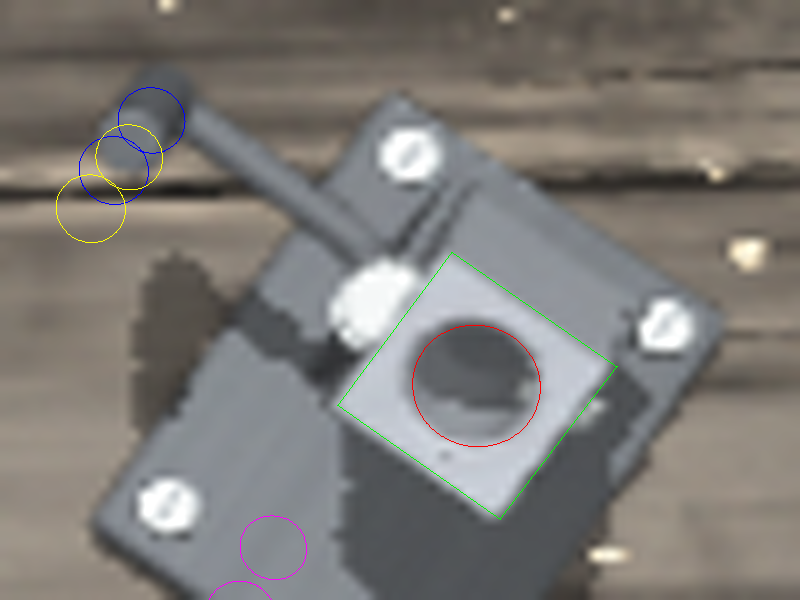

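View pics/fit_scene.png

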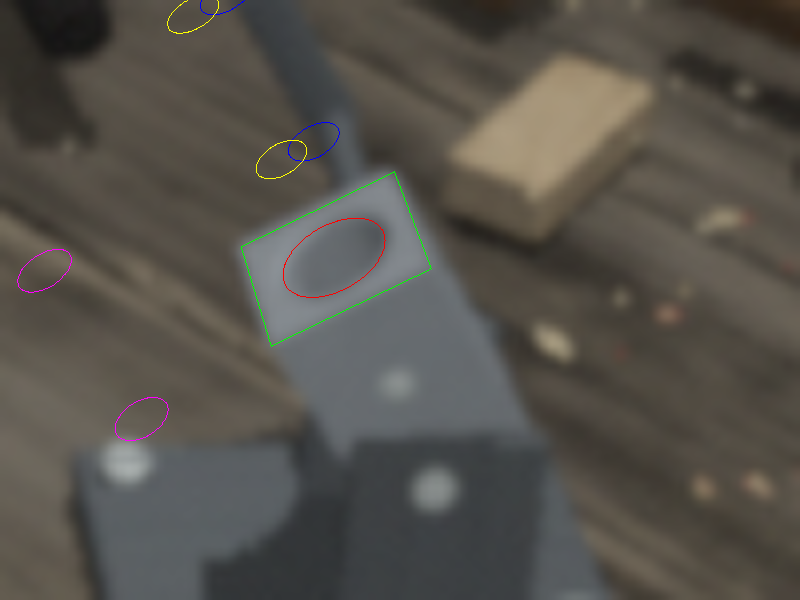

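```bash
python3 - <<'E'
from h import *
np.set_printoptions(precision=4,suppress=True)
o=np.array([.5087,-.2346,.097]);R=Rm(-.6537)
# top disc of knob at zoom10 ~ (128,137) ; lower end body ~ (160,85)
a=np.load("top_i.npy")[:,:,::-1][205:240,395:435];cv2.imwrite("pics/knob.png",cv2.resize(a,(800,700)[:2],interpolation=cv2.INTER_CUBIC)[:600])
for c in np.arange(-.3,.21,.05):
    k=np.array([0,.02275,0])+.062*np.array([-np.sin(c),np.cos(c),0])
    print(round(c,2),[((proj("top",o+R@(k+[0,0,z]))-[395,205]+.5)*20) for z in(.024,-.026)], o+R@k)
E
```

```text
-0.3 [array([350.2928, 264.071 ]), array([421.2975, 168.7025])] [ 0.5712 -0.1792  0.1062]
-0.25 [array([326.4232, 282.9022]), array([398.2863, 186.8952])] [ 0.5696 -0.1769  0.1047]
-0.2 [array([303.6229, 302.8609]), array([376.3013, 206.1723])] [ 0.568  -0.1748  0.1032]
-0.15 [array([281.945 , 323.8939]), array([355.3942, 226.4828])] [ 0.5662 -0.1728  0.1016]
-0.1 [array([261.4399, 345.946 ]), array([335.6135, 247.7736])] [ 0.5643 -0.1708  0.1001]
-0.05 [array([242.1546, 368.9599]), array([317.0047, 269.9893])] [ 0.5623 -0.169   0.0985]
-0.0 [array([224.133 , 392.8761]), array([299.6105, 293.0725])] [ 0.5602 -0.1673  0.097 ]
0.05 [array([207.4155, 417.6334]), array([283.4699, 316.9644])] [ 0.5581 -0.1658  0.0955]
0.1 [array([192.0392, 443.1688]), array([268.6192, 341.6041])] [ 0.5558 -0.1643  0.0939]
0.15 [array([178.0379, 469.418 ]), array([255.091 , 366.9295])] [ 0.5534 -0.163   0.0924]
0.2 [array([165.4419, 496.3152]), array([242.9147, 392.8774])] [ 0.551  -0.1618  0.0908]
```

View pics/knob.png

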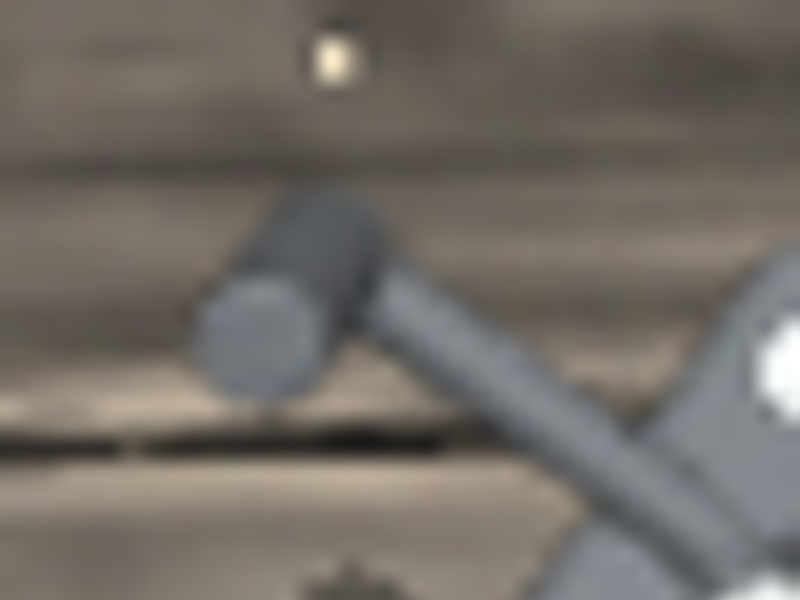

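```bash
cat >> h.py <<'E'
from scipy.spatial.transform import Rotation as Ro
MO=np.array([.5087,-.2346,.097]);MR=Rm(-.6537)
TUBE=np.array([.4591,.2007])
def rot(xd,yd):
    x=np.array(xd,float);x/=np.linalg.norm(x);y=np.array(yd,float);y=y-x*(x@y);y/=np.linalg.norm(y)
    return np.stack([x,y,np.cross(x,y)],1)
def rpy(R):return Ro.from_matrix(R).as_euler("xyz")
def unrpy(e):return Ro.from_euler("xyz",e).as_matrix()
E
python3 - <<'E'
from h import *
from plant import *
np.set_printoptions(precision=3,suppress=True)
for n,z in(((211.5,226),.13),((214,327),.13),((253,315),.13)):print(atz("top",*n,z))
yd=np.array([np.cos(-.118),np.sin(-.118),0])
for s in(1,-1):
    R=rot([0,0,-1],s*yd)
    print("grasp",s,[inverse_kinematics([*TUBE,z],rpy(R)) for z in(.096,.30)])
for ang in range(0,360,30):
    a=np.radians(ang);R=rot(-MR[:,2],MR@[np.cos(a),np.sin(a),0])
    print(ang,(MR@[np.cos(a),np.sin(a),0]),[inverse_kinematics(MO+MR[:,2]*z,rpy(R)) for z in(.036,.12)])
E
```

```text
[0.553 0.229 0.13 ]
[0.354 0.221 0.13 ]
[0.375 0.146 0.13 ]
grasp 1 [array([ 0.255,  0.023,  1.943, -0.   ,  1.175,  0.373]), array([ 0.255, -0.129,  1.699, -0.   ,  1.571,  0.373])]
grasp -1 [None, None]
0 [ 0.687 -0.527  0.5  ] [array([-0.527, -0.32 ,  2.279, -0.102,  0.665,  0.19 ]), array([-0.51 , -0.546,  2.286, -0.092,  0.884,  0.183])]
30 [ 0.899 -0.059  0.433] [array([-0.527, -0.32 ,  2.279, -0.102,  0.665, -0.333]), array([-0.51 , -0.546,  2.286, -0.092,  0.884, -0.341])]
60 [0.87  0.424 0.25 ] [array([-0.527, -0.32 ,  2.279, -0.102,  0.665, -0.857]), array([-0.51 , -0.546,  2.286, -0.092,  0.884, -0.864])]
90 [0.608 0.794 0.   ] [array([-0.527, -0.32 ,  2.279, -0.102,  0.665, -1.38 ]), array([-0.51 , -0.546,  2.286, -0.092,  0.884, -1.388])]
120 [ 0.183  0.951 -0.25 ] [array([-0.527, -0.32 ,  2.279, -0.102,  0.665, -1.904]), array([-0.51 , -0.546,  2.286, -0.092,  0.884, -1.911])]
150 [-0.291  0.853 -0.433] [array([-0.527, -0.32 ,  2.279, -0.102,  0.665, -2.428]), array([-0.51 , -0.546,  2.286, -0.092,  0.884, -2.435])]
180 [-0.687  0.527 -0.5  ] [None, None]
210 [-0.899  0.059 -0.433] [None, None]
240 [-0.87  -0.424 -0.25 ] [array([-0.527, -0.32 ,  2.279, -0.102,  0.665,  2.285]), array([-0.51 , -0.546,  2.286, -0.092,  0.884,  2.277])]
270 [-0.608 -0.794 -0.   ] [array([-0.527, -0.32 ,  2.279, -0.102,  0.665,  1.761]), array([-0.51 , -0.546,  2.286, -0.092,  0.884,  1.754])]
300 [-0.183 -0.951  0.25 ] [array([-0.527, -0.32 ,  2.279, -0.102,  0.665,  1.238]), array([-0.51 , -0.546,  2.286, -0.092,  0.884,  1.23 ])]
330 [ 0.291 -0.853  0.433] [array([-0.527, -0.32 ,  2.279, -0.102,  0.665,  0.714]), array([-0.51 , -0.546,  2.286, -0.092,  0.884,  0.707])]<sys>:0: UserWarning: Gimbal lock detected. Setting third angle to zero since it is not possible to uniquely determine all angles.
```

```bash
python3 -W ignore - <<'E'
from h import *
from plant import *
np.set_printoptions(precision=4,suppress=True)
R=rot([0,0,-1],[np.cos(-.118),np.sin(-.118),0])
movep([*TUBE,.22],rpy(R)); o=observe();print(o["time_s"],o["eef_pos"],o["ft_force"])
print(move_l([*TUBE,.097],feed=.12,max_force=12)); o=observe();print(o["time_s"],o["eef_pos"],o["ft_force"])
gripper_to(.0,f_grip=20); o=observe();print(o["time_s"],o["eef_pos"],o["ft_force"],o["torque"],o["opening"])
im,d=get_image("scene");cv2.imwrite("pics/g1.png",cv2.resize(im[130:310,160:400,::-1],(800,600)))
E
```

```text
1.8333 [0.4589 0.2014 0.22  ] [ 0.1422 -0.0497  0.0821]
False
3.0083 [0.4598 0.2009 0.0979] [ 0.7549 -0.2018 -0.6612]
3.6 [0.4593 0.2008 0.0973] [-0.8667 -0.3313  0.9216] [0.0178 0.0171 0.0043] 0.022884182089838192
```

View pics/g1.png

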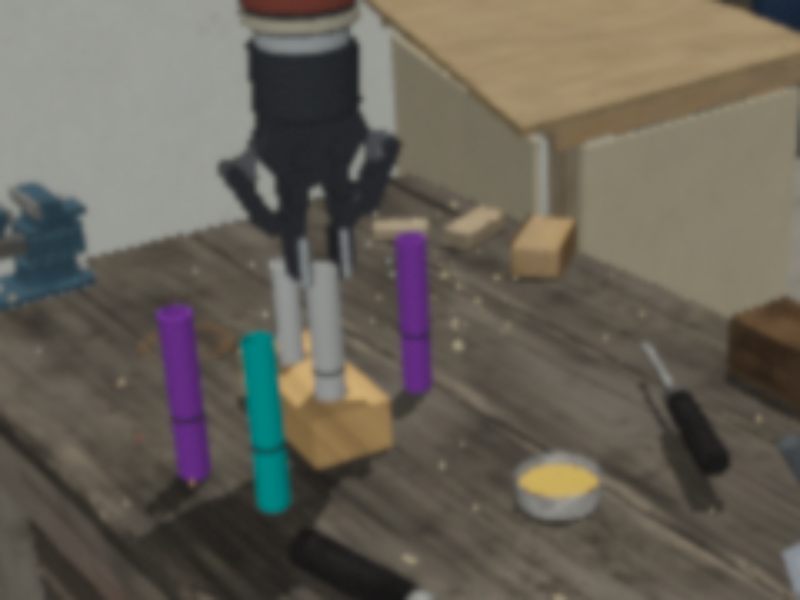

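The jaws hold the marked tube (355,330 in the crop) at its top, and the thin tube is clear behind them. Next I'll grip harder, lift and carry it to a point on the bore axis.

```bash
python3 -W ignore - <<'E'
from h import *
from plant import *
np.set_printoptions(precision=4,suppress=True)
gripper_to(.0,f_grip=70);o=observe();z0=o["eef_pos"][2];print(o["eef_pos"],o["ft_force"],o["opening"])
p=o["eef_pos"];move_l([*TUBE,.29],feed=.15);o=observe();print(o["time_s"],o["eef_pos"],o["ft_force"])
a=np.radians(30);R=rot(-MR[:,2],MR@[np.cos(a),np.sin(a),0])
movep(MO+MR[:,2]*(.0373+.05+.10),rpy(R))
move_l(MO+MR[:,2]*(.0373+.05+.015),feed=.1)
hold(.3);o=observe();print(o["time_s"],o["eef_pos"]-(MO+MR[:,2]*.1023),o["ft_force"])
for n,(x,y,w,h) in(("scene",(340,210,120,120)),("top",(380,190,120,90))):
    im,d=get_image(n);np.save("pre_"+n,im);cv2.imwrite(f"pics/pre_{n}.png",cv2.resize(im[y:y+h,x:x+w,::-1],(w*5,h*5),interpolation=cv2.INTER_CUBIC))
E
```

```text
[0.4596 0.2008 0.0976] [ 0.2082 -0.2727  5.4704] 0.02031952086263581
5.3 [0.4585 0.2005 0.2887] [ 0.1449 -0.171  -0.6017]
7.975 [ 0.0002 -0.0001  0.0006] [-0.0493 -0.5572 -1.3119]
```

View pics/pre_scene.png

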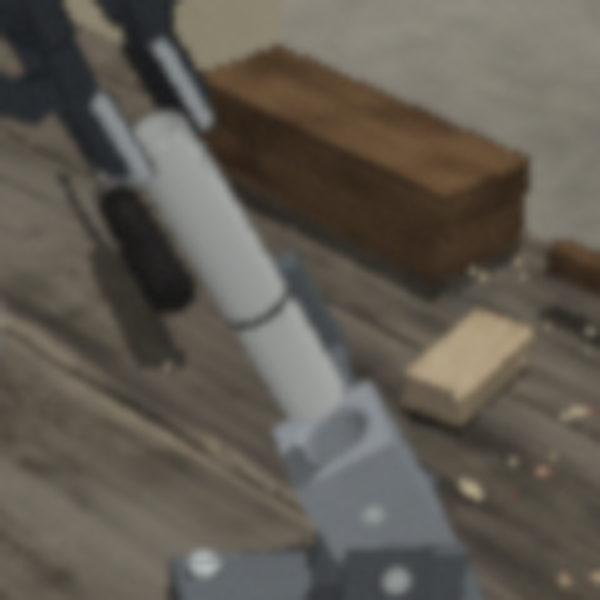

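View pics/pre_top.png

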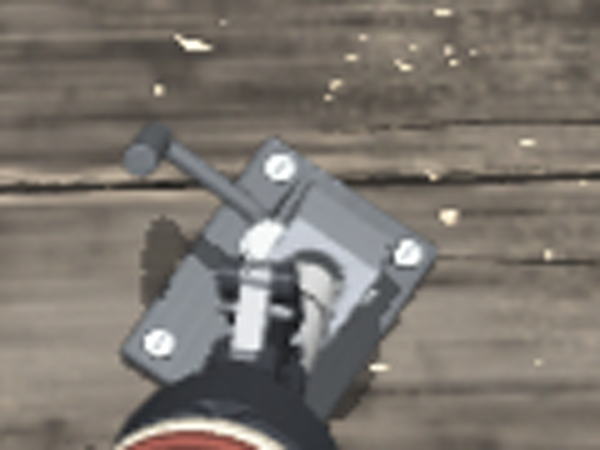

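```bash
python3 -W ignore - <<'E'
from h import *
from plant import observe
th=np.linspace(0,6.28,60)
o=observe();T=o["eef_pos"];R=unrpy(o["tcp_rot"]);print(np.degrees(np.arccos(-R[:,0]@MR[:,2])))
x,y,w,h=375,225,50,80
for n,(x,y,w,h,k) in dict(scene=(350,225,75,75,8),top=(425,220,50,50,12)).items():
    im=np.load(f"pre_{n}.npy")[:,:,::-1];z=cv2.resize(im[y:y+h,x:x+w],(w*k,h*k),interpolation=cv2.INTER_CUBIC)
    def dr(C,P,col):cv2.polylines(z,[np.int32((proj(n,C+P)-[x,y]+.5)*k*16)],True,col,1,shift=4)
    ring=lambda r,R,a,b:r*(np.outer(np.cos(th),R[:,a])+np.outer(np.sin(th),R[:,b]))
    for d,c in((.0373,(0,255,255)),(.0873,(0,255,0)),(-.0427,(255,0,255))):dr(T+R[:,0]*d,ring(.012,R,1,2),c)
    dr(MO,ring(.01275,MR,0,1),(0,0,255))
    cv2.imwrite(f"pics/prefit_{n}.png",z)
E
```

```text
0.035324483087295785
```

View pics/prefit_scene.png

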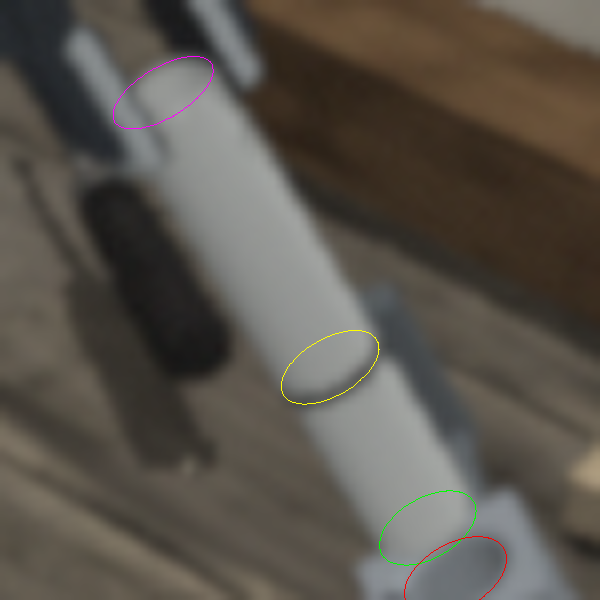

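View pics/prefit_top.png

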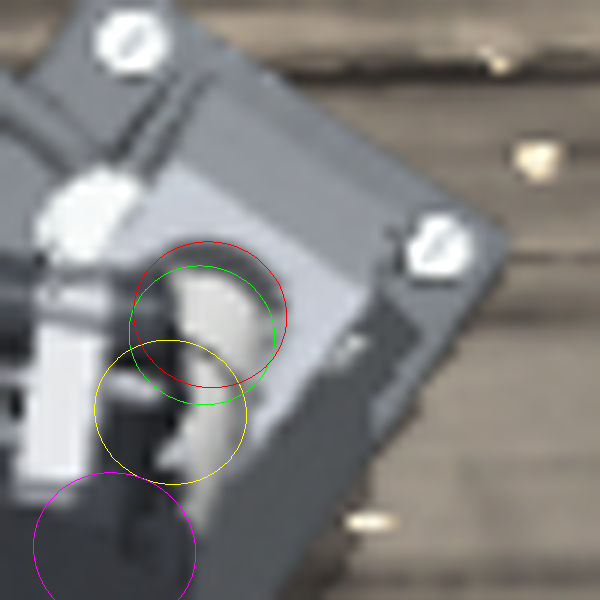

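Robot, tube and mouth all agree to within about 1 mm. I'll insert with the force monitored.

```bash
python3 -W ignore - <<'E'
from h import *
from plant import *
np.set_printoptions(precision=4,suppress=True)
for d in(.085,.076,.068,.06):   # TCP height above mouth; tube depth = .0873-d
    r=move_l(MO+MR[:,2]*d,feed=.04,max_force=12);o=observe()
    print(d,r,o["time_s"],(o["eef_pos"]-MO)@MR,o["ft_force"]@MR,o["torque"]@MR)
    if r:break
E
```

```text
0.085 False 8.6583 [-0.0003 -0.0001  0.0847] [-0.2172  0.737  -0.777 ] [ 0.0059  0.3582 -0.0467]
0.076 False 9.0333 [-0.0003 -0.      0.0757] [-0.8299 -0.2506 -1.0336] [-0.0232  0.3757  0.0692]
0.068 False 9.3833 [-0.0002  0.      0.0677] [-0.0387  0.3559  0.3242] [-0.0337  0.4061 -0.0193]
0.06 False 9.7333 [-0.0004 -0.      0.0595] [ 0.0764 -0.4062 -3.1662] [-0.0096  0.3265  0.0455]
```

```bash
python3 -W ignore - <<'E'
from h import *
from plant import *
np.set_printoptions(precision=4,suppress=True)
for d in(.052,.045,.0373):
    r=move_l(MO+MR[:,2]*d,feed=.03,max_force=30);o=observe()
    print(d,r,o["time_s"],(o["eef_pos"]-MO)@MR,o["ft_force"]@MR,o["torque"]@MR,o["opening"])
    if r:break
im,_=get_image("scene");np.save("ins",im)
n="scene";x,y,w,h,k=365,240,75,75,8
z=cv2.resize(im[y:y+h,x:x+w,::-1],(w*k,h*k),interpolation=cv2.INTER_CUBIC)
cv2.imwrite("pics/ins.png",z)
E
```

```text
0.052 False 10.15 [-0.0003  0.      0.0518] [ 0.3429 -0.2241 -3.9395] [-0.0486  0.3364  0.0271] 0.02088225560836976
0.045 False 10.5333 [-0.0002  0.0001  0.0448] [-0.9363 -0.1057 -2.1197] [-0.0413  0.3985 -0.0511] 0.02065884910954592
0.0373 False 10.9417 [-0.0002  0.      0.037 ] [-0.1606 -0.4999 -4.3683] [-0.0754  0.3194 -0.0259] 0.020226107917930464
```

View pics/ins.png

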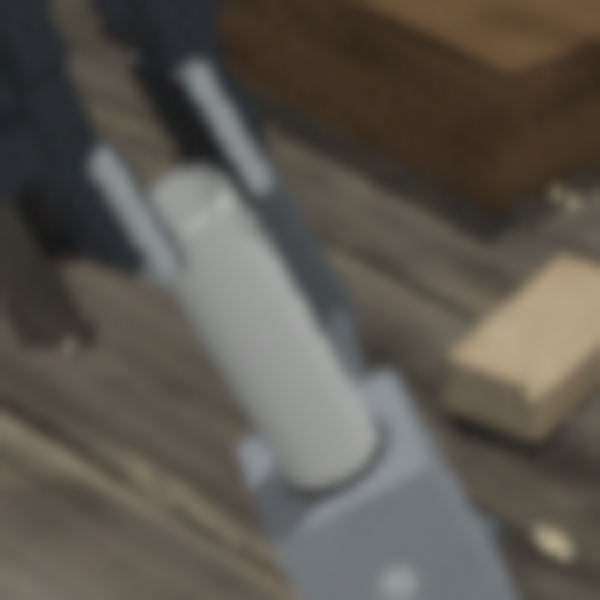

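```bash
python3 -W ignore - <<'E'
from h import *
th=np.linspace(0,6.28,60)
n="scene";x,y,w,h,k=365,240,60,60,10
z=cv2.resize(np.load("ins.npy")[y:y+h,x:x+w,::-1],(w*k,h*k),interpolation=cv2.INTER_CUBIC)
for d,c,r in((.08,(255,0,255),.012),(0,(0,255,255),.012),(0,(0,0,255),.01275+.002)):
    cv2.polylines(z,[np.int32((proj(n,MO+MR[:,2]*d+r*(np.outer(np.cos(th),MR[:,0])+np.outer(np.sin(th),MR[:,1])))-[x,y]+.5)*k*16)],True,c,1,shift=4)
cv2.imwrite("pics/insfit.png",z)
E
```

```text
(no output)
```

View pics/insfit.png

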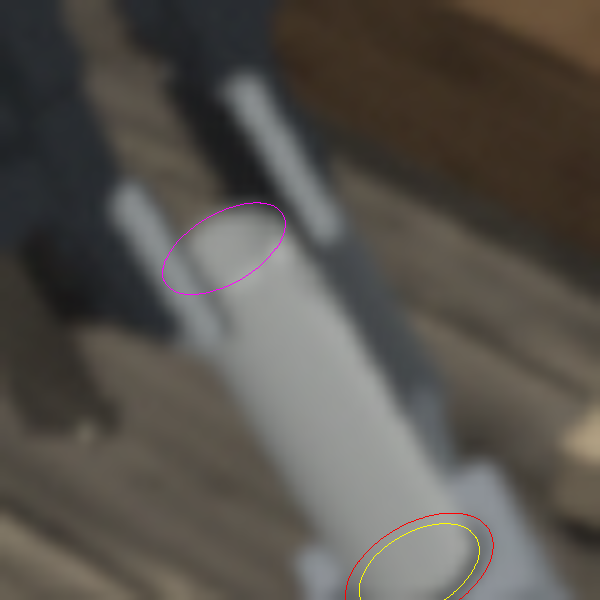

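```bash
cat >> h.py <<'E'
AX=np.array([0,.02275,0])
def lev(c,z):  # tool pose with jaws centred on knob angle c, tcp height z
    p=MO+MR@(AX+.062*np.array([-np.sin(c),np.cos(c),0])+[0,0,z])
    return p,rpy(rot(-MR[:,2],MR@[np.cos(c),np.sin(c),0]))
E
python3 -W ignore - <<'E'
from h import *
from plant import *
np.set_printoptions(precision=4,suppress=True)
for c in(-.11,.5,1.0,1.8):print(c,[inverse_kinematics(*lev(c,z)) for z in(.004,.11)])
gripper_to(.07);hold(.2)
move_l(MO+MR[:,2]*.125,feed=.12);o=observe();print(o["time_s"],o["ft_force"])
p,e=lev(-.11,.11);move_l(p,feed=.15,rotation=e)
gripper_to(.034);o=observe();print(o["time_s"],(o["eef_pos"]-MO)@MR,o["opening"])
for n,(x,y,w,h) in(("scene",(350,240,75,75)),("top",(395,200,75,75))):
    im,_=get_image(n);np.save("rel_"+n,im);cv2.imwrite(f"pics/rel_{n}.png",cv2.resize(im[y:y+h,x:x+w,::-1],(600,600),interpolation=cv2.INTER_CUBIC))
E
```

```text
-0.11 [array([-0.3265, -0.1182,  2.1658, -0.2833,  0.6126,  0.6297]), array([-0.2799, -0.3784,  2.187 , -0.2444,  0.8548,  0.5997])]
0.5 [array([-0.3178, -0.1709,  2.2516, -0.304 ,  0.5831,  0.0498]), array([-0.2656, -0.4556,  2.2745, -0.255 ,  0.8482,  0.0111])]
1.0 [array([-0.3552, -0.2288,  2.324 , -0.2805,  0.5599, -0.5002]), array([-0.3043, -0.5403,  2.3488, -0.23  ,  0.8493, -0.5409])]
1.8 [array([-0.4865, -0.3082,  2.3933, -0.1612,  0.5448, -1.5167]), array([-0.4545, -0.6544,  2.4203, -0.1304,  0.8649, -1.5421])]
12.6083 [-0.0512 -0.6083 -0.2307]
13.9583 [0.0069 0.0842 0.1101] 0.03411324164305978
```

View pics/rel_scene.png

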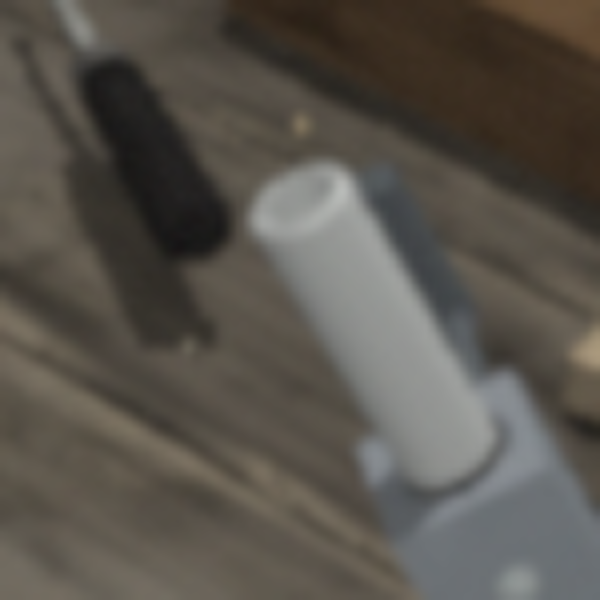

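View pics/rel_top.png

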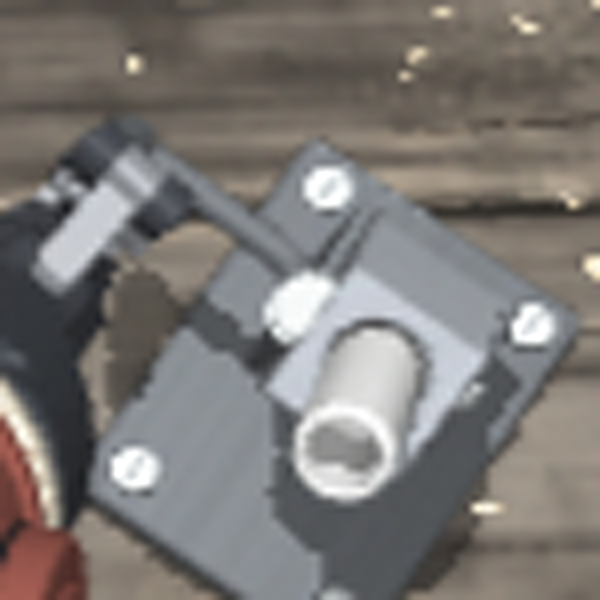

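```bash
python3 -W ignore - <<'E'
from h import *
for n,m in(("scene",(303/8+350-.5,203/8+240-.5)),("top",(345/8+395-.5,450/8+200-.5))):
    print(n,m,proj(n,MO+MR[:,2]*.08),proj(n,MO+MR[:,2]*.085))
E
python3 -W ignore - <<'E'
from h import *
from plant import *
np.set_printoptions(precision=4,suppress=True)
p,e=lev(-.11,.005);r=move_l(p,feed=.1,max_force=10);o=observe();print(r,o["time_s"],(o["eef_pos"]-MO)@MR,o["ft_force"]@MR)
if not r:
  for c in(.1,.3,.5,.7):
    p,e=lev(c,.005);r=move_l(p,feed=.06,rotation=e,max_force=20);o=observe();print(c,r,o["time_s"],(o["eef_pos"]-MO)@MR,o["ft_force"]@MR)
    if r:break
for n,(x,y,w,h) in(("scene",(350,240,75,75)),("top",(395,200,75,75))):
    im,_=get_image(n);cv2.imwrite(f"pics/l1_{n}.png",cv2.resize(im[y:y+h,x:x+w,::-1],(600,600),interpolation=cv2.INTER_CUBIC))
E
```

```text
scene (387.375, 264.875) [386.82141514 264.28495453] [385.54837559 262.18930356]
top (437.625, 255.75) [437.78455752 255.95014414] [437.5048826  256.63701671]
False 15.2583 [0.0074 0.0846 0.0054] [0.3218 0.1382 0.8555]
0.1 False 15.625 [-0.0056  0.0847  0.0055] [-0.1949  0.0093 -0.4146]
0.3 False 15.9833 [-0.0176  0.0822  0.0053] [ 0.1405 -0.1348  0.7444]
0.5 False 16.3417 [-0.0289  0.0773  0.0052] [-0.1183 -0.2092 -0.3235]
0.7 False 16.7 [-0.0391  0.0703  0.0052] [ 0.2619 -0.5274  0.3619]
```

View pics/l1_top.png

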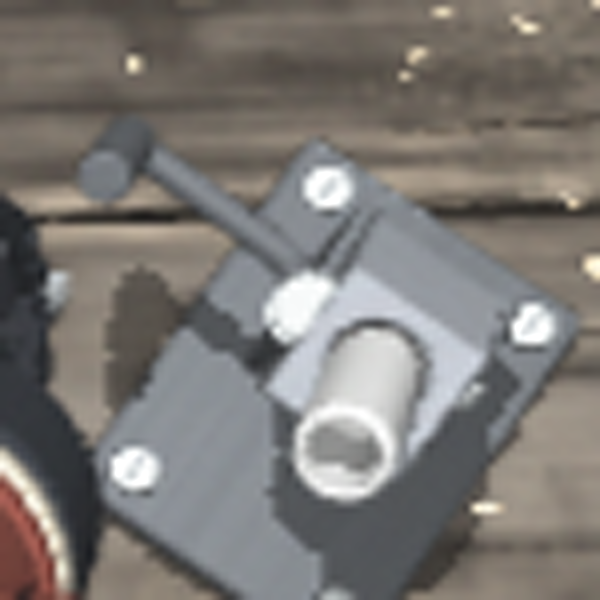

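```bash
python3 -W ignore - <<'E'
from h import *
from plant import *
im,d=get_image("scene");np.save("l1s_d",d);x,y,w,h=340,200,100,75
z=cv2.resize(im[y:y+h,x:x+w,::-1],(800,600),interpolation=cv2.INTER_CUBIC)
o=observe();T=o["eef_pos"];P=lambda q:tuple(np.int32((proj("scene",q)-[x,y]+.5)*8))
cv2.circle(z,P(T),4,(0,255,0),1)
for c,col in((-.11,(0,0,255)),(.7,(255,0,0))):
    k=AX+.062*np.array([-np.sin(c),np.cos(c),0])
    cv2.line(z,P(MO+MR@(k+[0,0,-.026])),P(MO+MR@(k+[0,0,.024])),col,1)
cv2.imwrite("pics/l1z.png",z)
E
```

```text
(no output)
```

View pics/l1z.png

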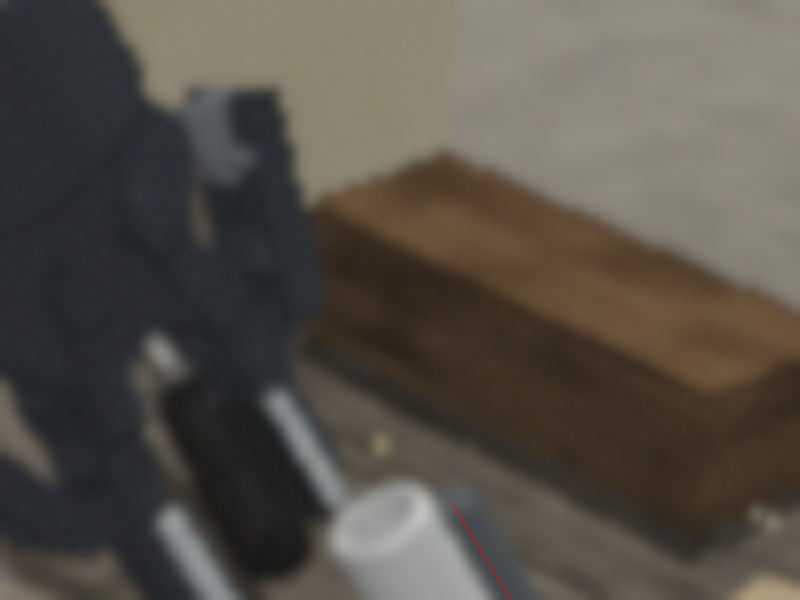

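```bash
python3 -W ignore - <<'E'
from h import *
from plant import *
np.set_printoptions(precision=4,suppress=True)
im,d=get_image("scene");x,y,w,h=340,240,100,75
z=cv2.resize(im[y:y+h,x:x+w,::-1],(800,600),interpolation=cv2.INTER_CUBIC)
o=observe();T=o["eef_pos"];P=lambda q:tuple(np.int32((proj("scene",q)-[x,y]+.5)*8))
print(P(T),o["tcp_rot"],lev(.7,.005)[1],(T-MO)@MR)
cv2.circle(z,P(T),4,(0,255,0),1)
for c,col in((-.11,(0,0,255)),(.7,(255,0,0))):
    k=AX+.062*np.array([-np.sin(c),np.cos(c),0])
    cv2.line(z,P(MO+MR@(k+[0,0,-.026])),P(MO+MR@(k+[0,0,.024])),col,1)
cv2.imwrite("pics/l1z2.png",z)
X=cloud("scene",d)
print(((X[262:300:3,392:412:2]-MO)@MR).round(3)[:, :, 1])
E
```

```text
(np.int32(329), np.int32(349)) [ 0.8739  1.0463 -0.6531] [ 0.8708  1.0472 -0.6537] [-0.0391  0.0704  0.0052]
[[-0.001  0.088  0.082  0.08   0.296  0.297  0.299  0.298  0.297  0.293]
 [-0.009 -0.007  0.076  0.077  0.079  0.28   0.283  0.279  0.281  0.283]
 [-0.009 -0.01  -0.7    0.076  0.078  0.079  0.265  0.269  0.267  0.268]
 [-0.012 -0.011 -0.009  0.     0.078  0.077  0.08   0.252  0.257  0.251]
 [-0.011 -0.012 -0.012 -0.007  0.076  0.079  0.077  0.081  0.239  0.236]
 [-0.012 -0.013 -0.013 -0.008 -0.006  0.077  0.079  0.076  0.084  0.223]
 [-0.01  -0.013 -0.011 -0.012 -0.011 -0.006  0.081  0.074  0.074  0.209]
 [-0.008 -0.012 -0.013 -0.012 -0.012 -0.009 -0.005  0.062  0.062  0.199]
 [-0.005 -0.008 -0.01  -0.013 -0.014 -0.011 -0.012 -0.003  0.05   0.054]
 [ 0.175 -0.006 -0.009 -0.011 -0.011 -0.012 -0.012 -0.009 -0.004  0.015]
 [ 0.163  0.163 -0.006 -0.012 -0.012 -0.011 -0.014 -0.01  -0.008 -0.002]
 [ 0.148  0.149  0.017 -0.007 -0.01  -0.012 -0.012 -0.011 -0.009 -0.009]
 [ 0.139  0.14   0.009  0.007 -0.007 -0.01  -0.011 -0.01  -0.013 -0.009]]
```

View pics/l1z2.png

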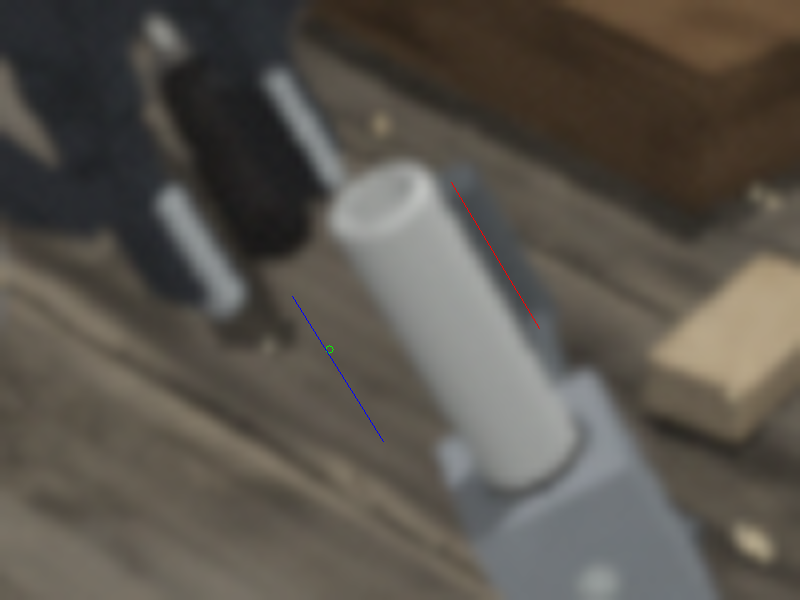

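Both fingers went over the pin without touching it. At 34 mm opening the pad tips sit well behind the TCP (tip at about 235,310 in the crop; TCP at 329,349), so the lever and tube are unmoved. I'll back up, shut the fingers and push the pin from its trailing side.

```bash
cat >> h.py <<'E'
def psh(c,z,off=.018,rad=.062):  # closed fingers trailing knob at angle c by off (m, tangential)
    r=np.array([-np.sin(c),np.cos(c),0]);t=np.array([-np.cos(c),-np.sin(c),0])
    return MO+MR@(AX+rad*r-off*t+[0,0,z]),rpy(rot(-MR[:,2],-(MR@r)))
E
python3 -W ignore - <<'E'
from h import *
from plant import *
np.set_printoptions(precision=4,suppress=True)
for c in(-.11,.5,1.0,1.7):print(c,inverse_kinematics(*psh(c,.004)))
o=observe();move_l(o["eef_pos"]+MR[:,2]*.07,feed=.15)
gripper_to(0)
p,e=psh(-.11,.06,.032);move_l(p,feed=.12,rotation=e)
p,e=psh(-.11,.005,.032);r=move_l(p,feed=.1,max_force=10);o=observe();print(r,o["time_s"],(o["eef_pos"]-MO)@MR,o["opening"])
for n,(x,y,w,h) in(("scene",(350,240,100,75)),("top",(390,190,80,60))):
    im,_=get_image(n);cv2.imwrite(f"pics/l2_{n}.png",cv2.resize(im[y:y+h,x:x+w,::-1],(800,600),interpolation=cv2.INTER_CUBIC))
E
```

```text
-0.11 [-0.3425 -0.0993  2.1296 -0.2646  0.6255  2.1686]
0.5 [-0.3086 -0.1403  2.208  -0.3051  0.598   1.6272]
1.0 [-0.3227 -0.1942  2.2852 -0.3049  0.5721  1.1188]
1.7 [-0.4136 -0.2795  2.376  -0.231   0.5459  0.2781]
False 21.175 [0.0388 0.0809 0.0051] 0.0003994729636145014
```

View pics/l2_top.png

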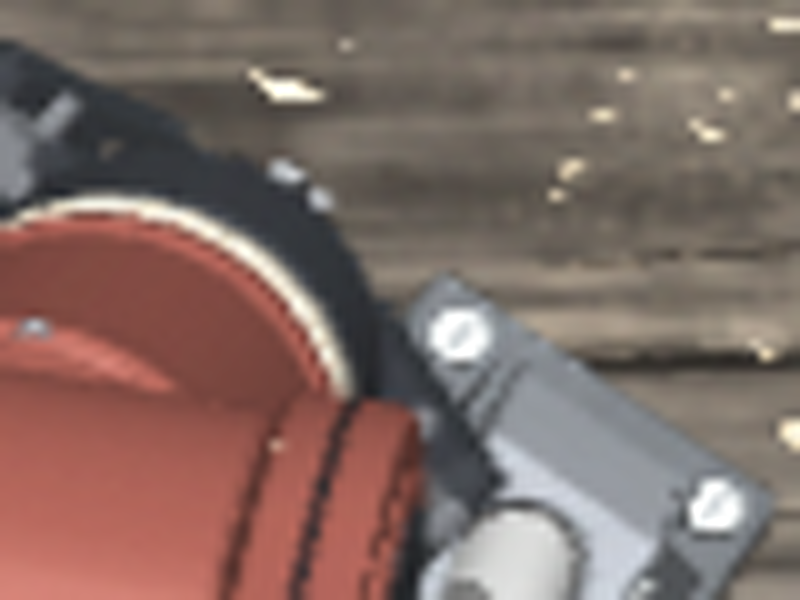

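View pics/l2_scene.png

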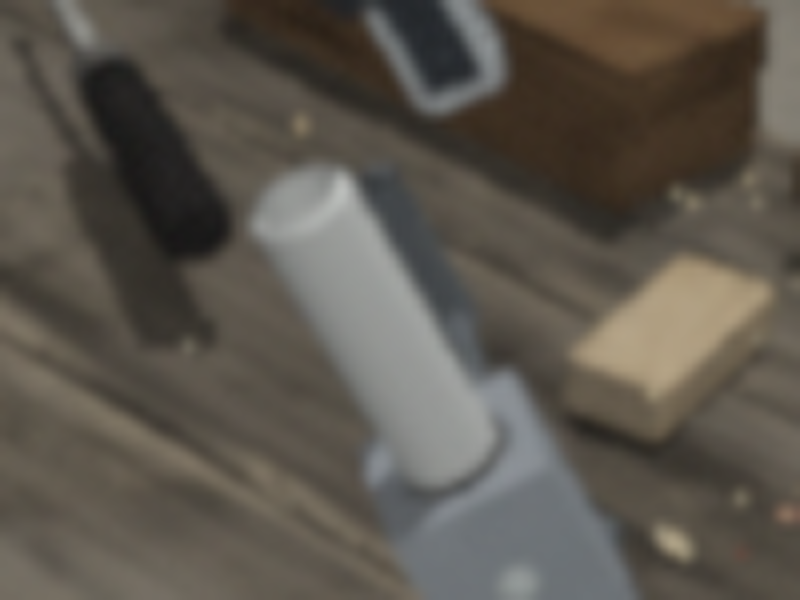

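```bash
python3 -W ignore - <<'E'
from h import *
from plant import *
np.set_printoptions(precision=4,suppress=True)
o=observe();T=o["eef_pos"];R=unrpy(o["tcp_rot"]);print(o["time_s"],o["opening"],T,R[:,0],-MR[:,2])
for d in(0,-.02,-.04,-.06):print(d,(proj("scene",T+R[:,0]*d)-[350,240]+.5)*8)
im,d=get_image("scene");X=cloud("scene",d);x,y,w,h=340,180,120,90
z=cv2.resize(im[y:y+h,x:x+w,::-1],(800,600),interpolation=cv2.INTER_CUBIC)
cv2.circle(z,tuple(np.int32((proj("scene",T)-[x,y]+.5)*800/120)),5,(0,255,0),1)
cv2.imwrite("pics/l3.png",z)
for v,u in((250,402),(252,405),(246,399),(250,411)):print(u,v,X[v,u],(X[v,u]-MO)@MR,R.T@(X[v,u]-T))
E
```

```text
21.275 0.00019820316497129724 [ 0.5829 -0.1893  0.1216] [ 0.3981 -0.3044 -0.8654] [ 0.3969 -0.3041 -0.866 ]
0 [525.393  184.1729]
-0.02 [490.6335 123.6177]
-0.04 [455.2319  61.944 ]
-0.06 [419.1703  -0.8797]
402 250 [ 0.5553 -0.1765  0.1539] [0.0299 0.0745 0.0484] [-0.0428  0.0076  0.0087]
405 252 [ 0.5599 -0.1804  0.1495] [0.0329 0.0742 0.0416] [-0.036   0.0075  0.0056]
399 246 [ 0.5511 -0.1718  0.1622] [0.0287 0.0756 0.0587] [-0.0531  0.0066  0.01  ]
411 250 [ 0.5702 -0.1863  0.1528] [0.0447 0.0758 0.0386] [-0.0329  0.0047 -0.0059]
```

View pics/l3.png

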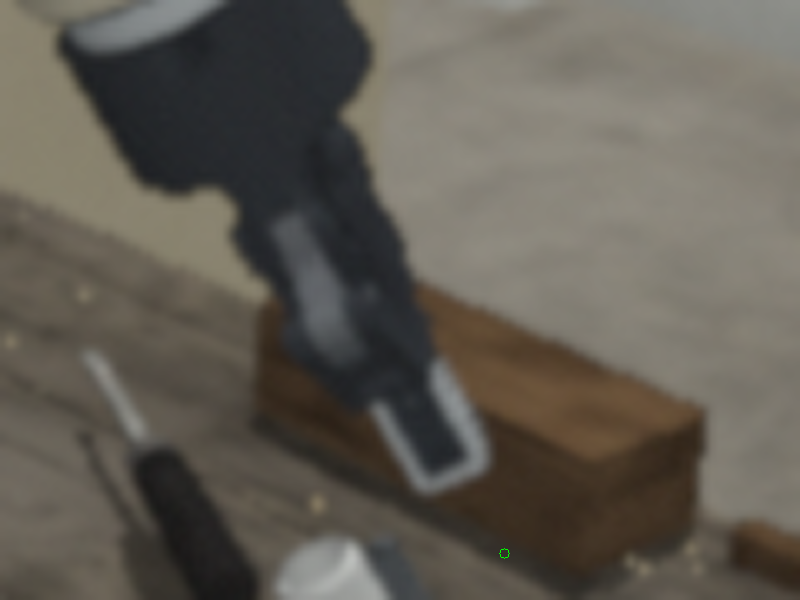

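The shut fingertips appear about 28–30 mm behind the reported TCP: tip at about (430,490) in the crop, TCP at (504,553), and the depth readings agree. I'll go that much deeper so they reach the pin.

```bash
python3 -W ignore - <<'E'
from h import *
from plant import *
np.set_printoptions(precision=4,suppress=True)
Z=-.023
p,e=psh(-.11,Z,.032);r=move_l(p,feed=.08,max_force=10);o=observe();print(r,o["time_s"],(o["eef_pos"]-MO)@MR)
if not r:
  for c in(.1,.3):
    p,e=psh(c,Z);r=move_l(p,feed=.06,rotation=e,max_force=20);o=observe();print(c,r,o["time_s"],(o["eef_pos"]-MO)@MR,o["ft_force"]@MR)
    if r:break
for n,(x,y,w,h) in(("scene",(340,210,120,90)),("top",(390,190,80,60))):
    im,_=get_image(n);cv2.imwrite(f"pics/l4_{n}.png",cv2.resize(im[y:y+h,x:x+w,::-1],(800,600),interpolation=cv2.INTER_CUBIC))
E
```

```text
False 21.825 [ 0.0383  0.0808 -0.0232]
0.1 False 22.4333 [ 0.0123  0.0864 -0.0226] [-0.0688 -1.0954 -0.0529]
0.3 False 22.8 [-0.0007  0.0873 -0.0229] [-0.0179  0.0245  0.2113]
```

View pics/l4_scene.png

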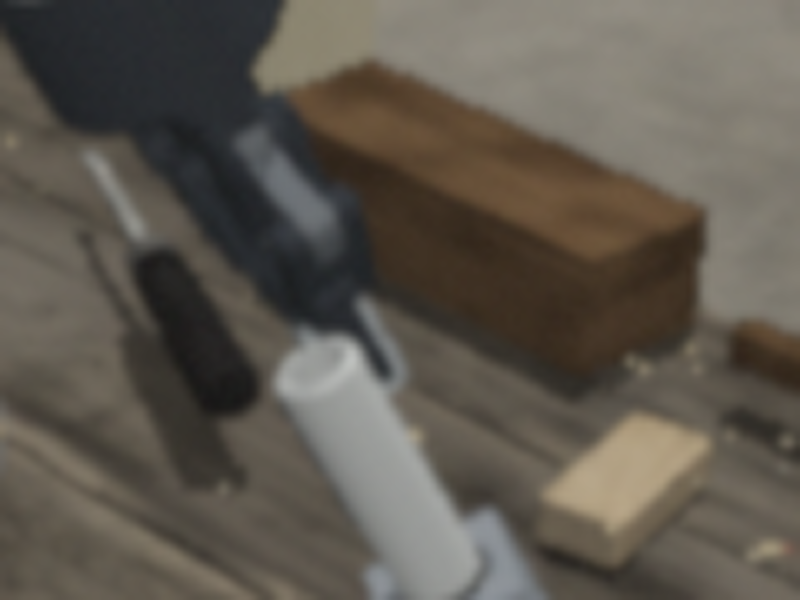

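View pics/l4_top.png

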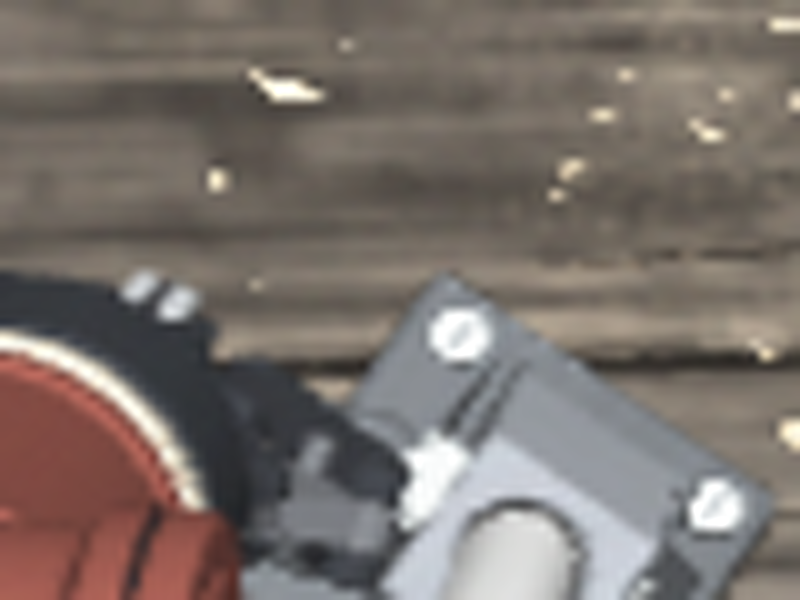

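The lever is gone from its old place (it was at about 480,260 in the earlier scene crops), so the pin is moving with the fingers. I'll continue the sweep to the stop.

```bash
python3 -W ignore - <<'E'
from h import *
from plant import *
np.set_printoptions(precision=4,suppress=True)
Z=-.023
for c in np.r_[.5:1.5:.2,1.5,1.6,1.7,1.8]:
    p,e=psh(c,Z);r=move_l(p,feed=.05,rotation=e,max_force=20);o=observe();print(round(c,2),r,o["time_s"],(o["eef_pos"]-MO)@MR,o["ft_force"]@MR)
    if r:break
for n,(x,y,w,h) in(("scene",(340,210,120,90)),("top",(390,200,80,60))):
    im,_=get_image(n);cv2.imwrite(f"pics/l5_{n}.png",cv2.resize(im[y:y+h,x:x+w,::-1],(800,600),interpolation=cv2.INTER_CUBIC))
E
```

```text
0.5 False 23.3083 [-0.0136  0.0858 -0.0229] [0.3377 0.4001 0.1389]
0.7 False 23.7167 [-0.0257  0.0818 -0.0229] [-0.7287  0.1196  0.5667]
0.9 False 24.125 [-0.0368  0.0755 -0.0228] [0.4247 1.4558 0.8056]
1.1 False 24.5333 [-0.0467  0.067  -0.0229] [0.0167 1.9466 0.8175]
1.3 False 24.9417 [-0.0546  0.0567 -0.023 ] [ 1.2115  2.0444 -0.1825]
1.5 False 25.35 [-0.0604  0.0453 -0.023 ] [ 1.2578  3.8173 -0.4597]
1.6 True 25.5583 [-0.0612  0.0452 -0.0226] [-0.3399 15.6288 -5.4505]
```

View pics/l5_scene.png

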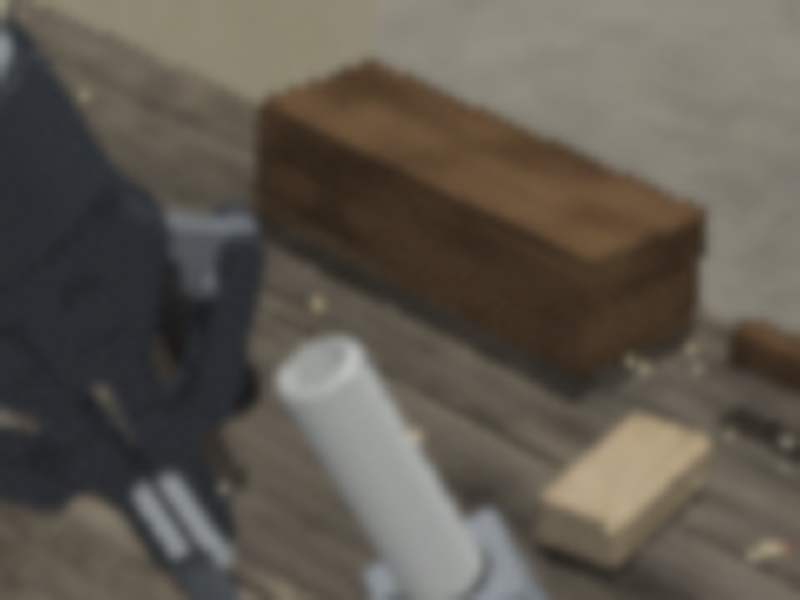

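View pics/l5_top.png

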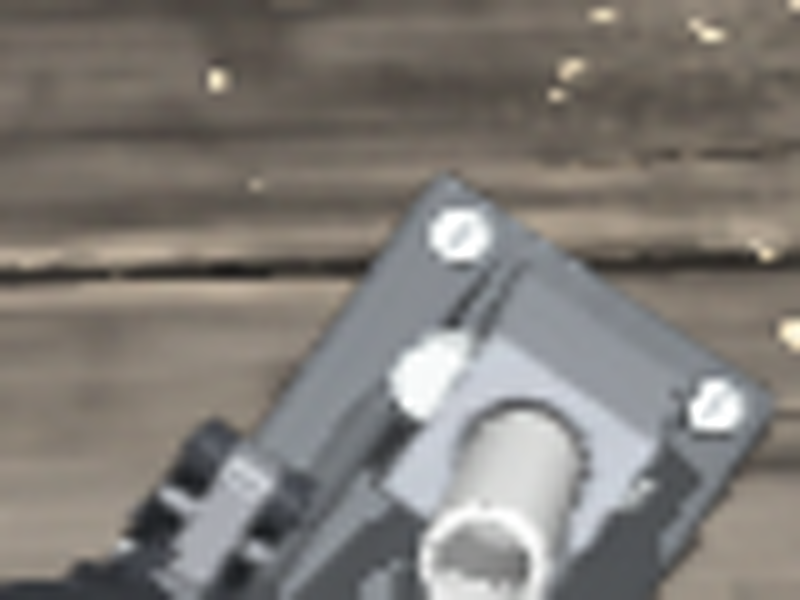

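```bash
python3 -W ignore - <<'E'
from h import *
from plant import *
np.set_printoptions(precision=4,suppress=True)
hold(.3);o=observe();print(o["ft_force"]@MR,(o["eef_pos"]-MO)@MR)
move_l(o["eef_pos"]+MR@[-.0,.014,0],feed=.06)
o=observe();move_l(o["eef_pos"]+MR[:,2]*.12,feed=.15)
o=observe();move_l(o["eef_pos"]+np.array([-.06,.1,.02]),feed=.2);o=observe();print(o["time_s"],o["ft_force"])
for n,(x,y,w,h) in(("scene",(345,240,100,75)),("top",(390,205,80,60))):
    im,_=get_image(n)
    k=800/w;z=cv2.resize(im[y:y+h,x:x+w,::-1],(800,600),interpolation=cv2.INTER_CUBIC)
    cv2.imwrite(f"pics/l6_{n}.png",z.copy());th=np.linspace(0,6.28,40)
    for c,col in((1.4,(0,255,255)),(1.57,(0,255,0)),(1.65,(255,0,255))):
        kk=AX+.062*np.array([-np.sin(c),np.cos(c),0])
        cv2.polylines(z,[np.int32((proj(n,MO+(kk+np.c_[.007*np.cos(th),.007*np.sin(th),0*th+.024])@MR.T)-[x,y]+.5)*k)],True,col,1)
    cv2.polylines(z,[np.int32((proj(n,MO+(np.c_[.012*np.cos(th),.012*np.sin(th),0*th+.08])@MR.T)-[x,y]+.5)*k)],True,(0,0,255),1)
    cv2.imwrite(f"pics/l6o_{n}.png",z)
im,_=get_image("top");cv2.imwrite("pics/l6full.png",im[:,:,::-1])
E
```

```text
[-0.2072 14.8264 -4.03  ] [-0.0613  0.0452 -0.0226]
28.0667 [ 0.2014 -0.4025  0.7559]
```

View pics/l6o_scene.png

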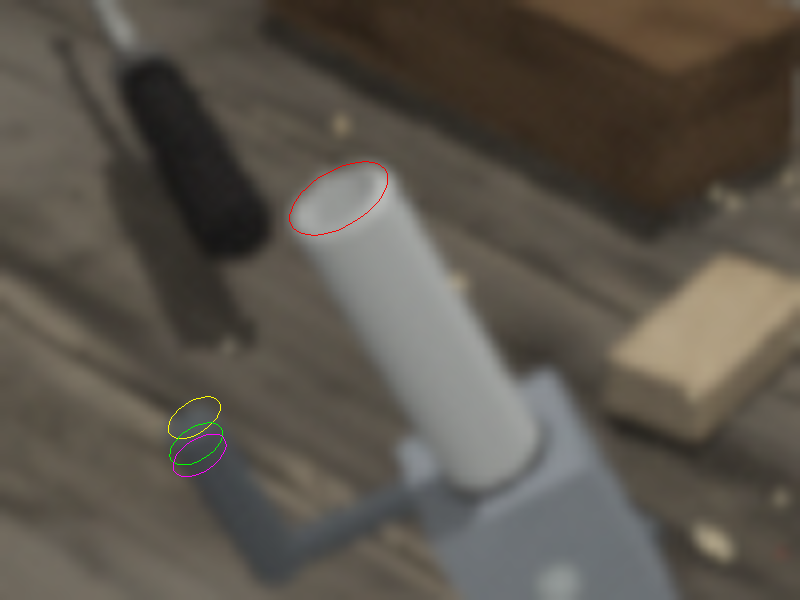

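View pics/l6o_top.png

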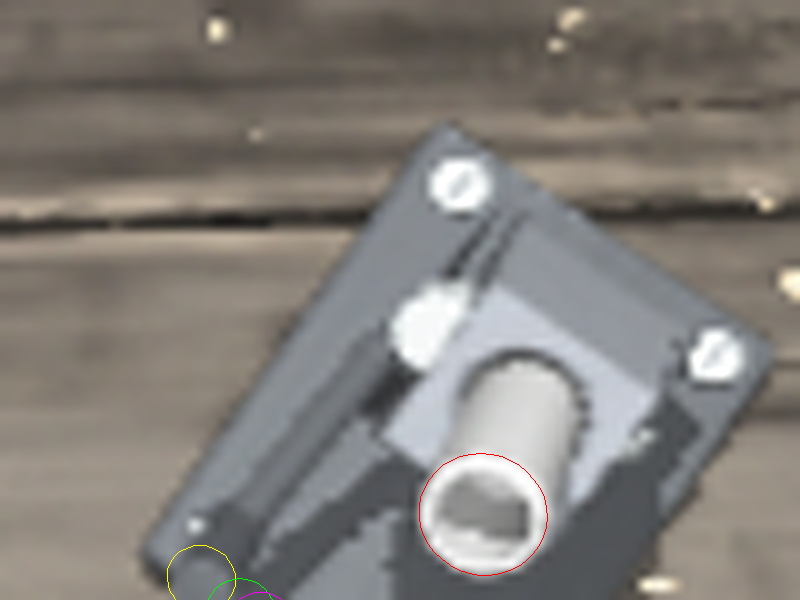

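View pics/l6full.png

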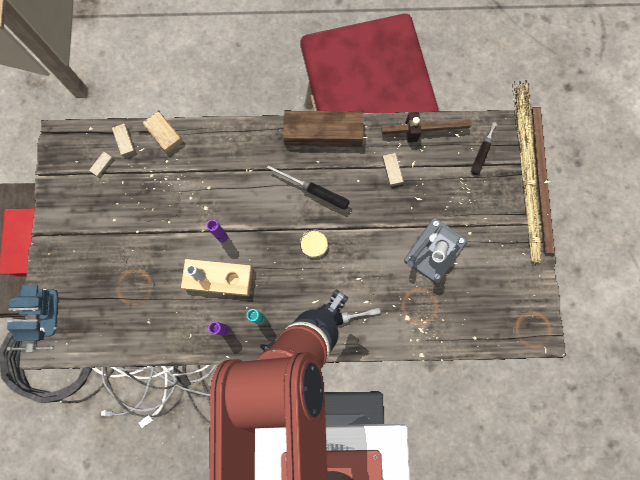

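```bash
python3 -W ignore - <<'E'
from h import *
from plant import *
n="top";im,_=get_image(n);np.save("l7",im);x,y,w,h=400,235,60,45
for tag,A,(x,y) in(("a",np.load("top_i.npy"),(395,203)),("b",im,(395,240))):
    z=cv2.resize(A[y:y+30,x:x+40,::-1],(800,600),interpolation=cv2.INTER_CUBIC);cv2.imwrite(f"pics/l7{tag}.png",z)
for c in(1.35,1.4,1.45,1.5,1.55,1.6):
    kk=AX+.062*np.array([-np.sin(c),np.cos(c),0])
    print(c,[(proj(n,MO+MR@(kk+[0,0,q]))-[395,240]+.5)*20 for q in(.024,-.026)])
E
```

```text
1.35 [array([281.30720417, 435.21949085]), array([353.6168695, 308.3738165])]
1.4 [array([302.57565103, 457.17236027]), array([374.08196818, 329.4728929 ])]
1.45 [array([324.91217094, 478.13513976]), array([395.57751567, 349.61336715])]
1.5 [array([348.26478361, 498.05799204]), array([418.05334854, 368.7472593 ])]
1.55 [array([372.57920203, 516.89331389]), array([441.45706939, 386.82876565])]
1.6 [array([397.79892962, 534.59583382]), array([465.73414204, 403.8143536 ])]
```

View pics/l7b.png

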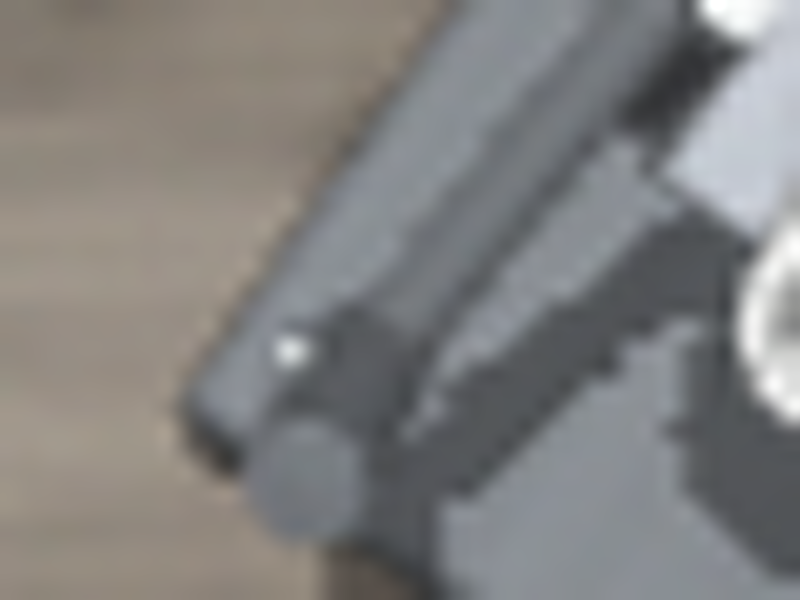

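The pin now sits at about 1.43 rad from +y, so it has travelled about 1.53 rad, and the jump in force looked like the stop. To be sure, I'll push once more, a bit harder, and watch for movement.

```bash
python3 -W ignore - <<'E'
from h import *
from plant import *
np.set_printoptions(precision=4,suppress=True)
Z=-.023;c=1.5
o=observe();e=o["tcp_rot"]
T=lambda x,y,z:MO+MR@[x,y,z]
move_l(T(-.0613,.062,.10),feed=.2);_,e=psh(1.5,Z);move_l(T(-.0613,.062,Z),feed=.12,rotation=e,max_force=12)
for y in(.05,.046,.044,.042,.040,.037,.034,.031):
    r=move_l(T(-.0613,y,Z),feed=.03,max_force=28);o=observe();print(y,r,o["time_s"],(o["eef_pos"]-MO)@MR,o["ft_force"]@MR)
    if r:break
hold(.2);o=observe();print((o["eef_pos"]-MO)@MR,o["ft_force"]@MR,o["torque"]@MR)
im,_=get_image("scene");cv2.imwrite("pics/l8.png",cv2.resize(im[210:300,330:450,::-1],(800,600),interpolation=cv2.INTER_CUBIC))
E
```

```text
0.05 False 30.725 [-0.0611  0.0497 -0.0229] [ 0.5868 -0.3484  0.2259]
0.046 False 31.0083 [-0.0614  0.046  -0.023 ] [-0.8407  1.8166  1.2068]
0.044 False 31.2583 [-0.0614  0.0451 -0.0229] [-1.9048  9.0648  0.8341]
0.042 False 31.5083 [-0.0613  0.0447 -0.0228] [-3.82   19.1795 -0.128 ]
0.04 False 31.7583 [-0.0613  0.0443 -0.0227] [-4.3042 27.5677 -1.7498]
0.037 False 32.0083 [-0.0612  0.0437 -0.0225] [-6.8685 42.8821 -3.4009]
0.034 False 32.2583 [-0.0611  0.043  -0.0223] [-8.5862 59.354  -4.6506]
0.031 False 32.5083 [-0.061   0.0424 -0.0221] [-10.5657  73.7345  -7.8554]
[-0.061   0.0425 -0.0221] [-10.2554  73.8163  -8.4776] [12.2726  1.9732 -0.0578]
```

View pics/l8.png

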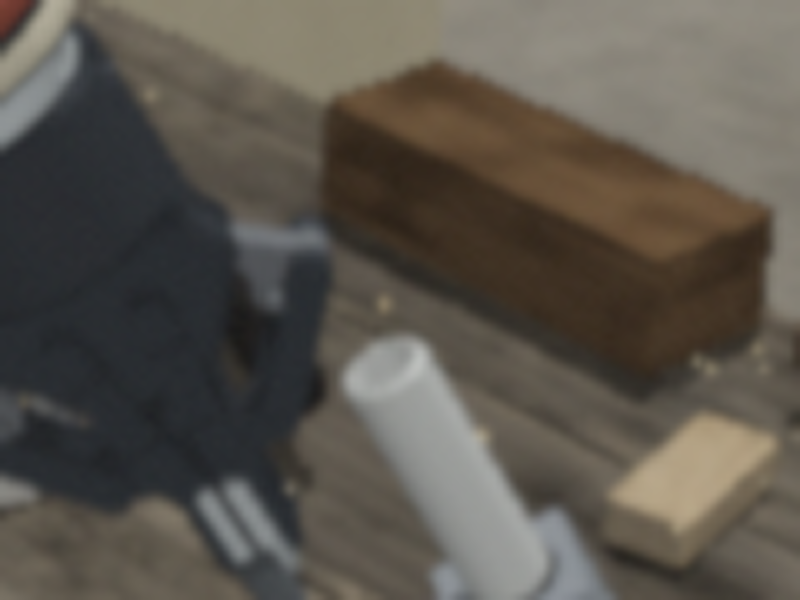

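The force climbed to 74 N over only about 2.5 mm. That is a hard stop, so the lever is home. The force guard restarts on every call, which is why the force built up. I'll back off and check.

```bash
python3 -W ignore - <<'E'
from h import *
from plant import *
np.set_printoptions(precision=4,suppress=True)
T=lambda x,y,z:MO+MR@[x,y,z]
move_l(T(-.0613,.062,-.023),feed=.05)
move_l(T(-.0613,.062,.10),feed=.15)
o=observe();move_l(o["eef_pos"]+np.array([-.06,.1,.02]),feed=.2);hold(.3);o=observe();print(o["time_s"],o["ft_force"])
th=np.linspace(0,6.28,40);out=[]
for n,(x,y,w,h) in(("scene",(350,245,80,60)),("top",(390,220,80,60))):
    im,_=get_image(n);k=10
    z=cv2.resize(im[y:y+h,x:x+w,::-1],(800,600),interpolation=cv2.INTER_CUBIC)
    cv2.polylines(z,[np.int32((proj(n,MO+(np.c_[.012*np.cos(th),.012*np.sin(th),0*th+.08])@MR.T)-[x,y]+.5)*k)],True,(0,0,255),1)
    out.append(cv2.resize(z,(400,300)))
cv2.imwrite("pics/fin.png",np.hstack(out));cv2.imwrite("pics/finfull.png",im[:,:,::-1])
E
```

```text
35.5333 [-0.4401 -0.8104 -0.0311]
```

View pics/fin.png

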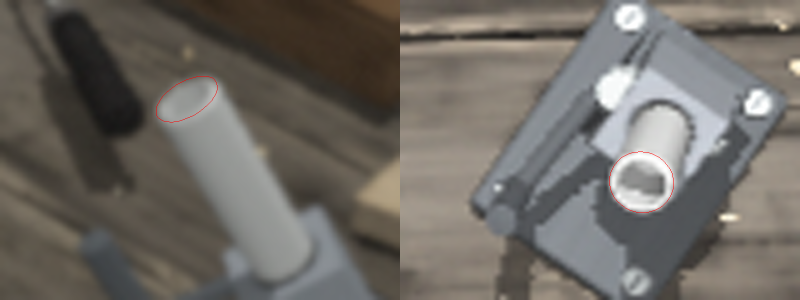

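View pics/finfull.png

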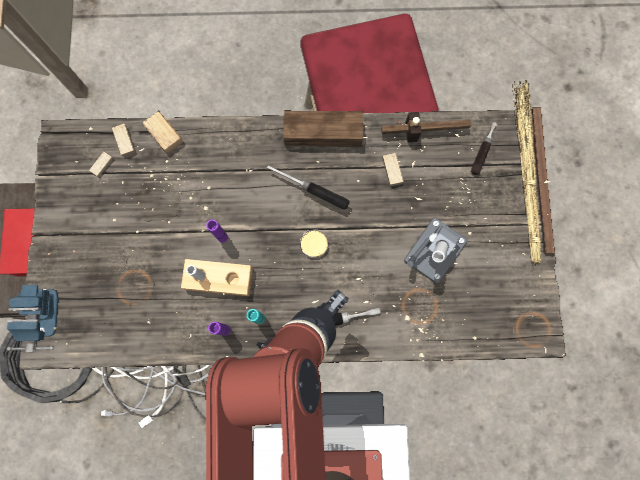

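The tube's top edge still lies on the rim drawn for 80 mm above the mouth, in both views. The lever is at its stop, the bystanders are where they began, and the gripper is clear of everything. I'm handing in.

```bash
python3 -c "
from plant import *
job_done()"
```

```text
the job is handed in; nothing more can be done
```

I moved the marked tube from the storage block into the slanting clamp with its ring mark at the mouth, released it, and swung the lever to its stop. I handed in at about 35.6 s of the 61 s allowed.

**Last checks**
- **Tube depth:** in both cameras the tube's upper rim matches the rim expected 80 mm above the mouth, to about 1 mm. At most the mark sits 1–1.5 mm too deep, within the 5 mm allowed.
- **Bystanders:** the thin tube, wax tin, chisel and offcut look unmoved in the top view. The gripper is clear of everything.

**What went wrong or disagreed**
- **First lever attempt:** the fingers passed over the pin without touching it. The images put the fingertips about 28 mm behind the stated TCP, so I closed the fingers, went deeper and pushed the pin from behind.
- **Lever angle:** from the pictures the lever moved about 1.53 rad. From a start of 0 to 0.15 rad, that gives 1.53–1.68, just short of the 1.75 stop, and 1.53 is close to the 1.5 limit. The hard stop I felt says it is fully home. The gap is mostly within my measuring error.
- **Stop check too hard:** `max_force` restarts on each call, so repeated small pushes built the force to about 74 N at the fingers. That was more than I intended. It is below the 120 N wrist limit, and only the fingers were meant to touch the pin. The 40 N limit covers the arm and the gripper's body, and I saw neither touching anything.

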